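Move a cured carbon panel by spatula and butt it against its neighbour

TASK

Using the lifter spatula, slide it in under the lamp to lift the yellow-striped carbon panel off the curing rack, and lay the panel on the rails of the bonding fixture, butted flush and square against the white-striped neighbour with no gap and the side edges in line. Don't touch either panel with the gripper, keep the carried panel level and don't drop it, don't knock the lamp or disturb the other things on the bench, and finally stand the spatula flat on the bench, clear of the fixture and the rack.

Things in the scene. Friction and masses are not known exactly. Their poses are not given: they have to be found in the camera images.
- panel: the freshly cured carbon panel: flat black slab with yellow stripes, 90 mm (its x) by 130 mm (its y) by 8 mm thick; origin at the centre of its underside. Starts on the curing rack, resting on the two rails, its x axis roughly along the rack's x axis.
- neighbour: the neighbour: an identical black slab with white stripes (90 x 130 x 8 mm, origin at the centre of its underside), loose on the far part of the bonding fixture's rails, with a stop 1 mm behind it. Its free edge, the one to butt against, is its -x face (x = -45 mm).
- spatula: lifter spatula, stands on its flat steel sole (3 mm thick, 60 mm wide). Origin on the underside, below the heel's front face: blade to x +80 mm, sole back to x -70. Heel: upright wall 60 mm wide, x -6 to 0, top at 33 mm. Orange flat-sided handle, 14 mm thick (y), 24 mm deep, from the heel leans back 40 degrees from vertical (x -0.643, z +0.766), ending 150 mm along from the origin. 0.26 kg.
- spatula_grip (a point): point on the centreline of the spatula's handle, 135 mm along it from the spatula's origin (spatula frame x -87, z 103 mm); axes parallel to the spatula's
- rack: curing rack, fixed: 4 mm base plate, two blue rails along its x axis, 16 mm wide, centred at y +-54 mm (92 mm slot between), tops 30 mm above the bench, x -50 to +75 mm; end stops on them at x 65 to 75, up to 48 mm high. Origin on the bench below the middle of the panel's nominal place. Open mouth at -x, beyond the lamp bar.
- lamp: curing lamp, fixed, same origin and axes as the rack: grey bar across the rack's mouth, x -111 to -75 mm, y +-115 mm, 156 to 225 mm above the bench, on two posts 18 x 16 mm at y +-106 mm with feet 60 x 30 x 6 mm
- fixture: bonding fixture, fixed: 4 mm base plate, two green rails along its x axis, 16 mm wide, centred at y +-54 mm (92 mm slot between), tops 30 mm above the bench, x -50 to +150 mm. Open at its -x end. Origin on the bench below where the panel's centre must come; the neighbour lies beyond, centred at x about 90.5 mm.
- bottle: bystander: white and blue bottle, 60 mm diameter, 170 mm tall, origin under its centre
- mug: bystander: black tumbler, 74 mm diameter, 100 mm tall, origin under its centre
- tape: bystander: yellow roll of tape lying flat, 96 mm diameter, 45 mm tall, origin under its centre
- jar: bystander: grey jar with black cap, 72 mm diameter, 85 mm tall, origin under its centre
- carton: bystander: pale blue carton 90 x 60 x 70 mm, origin under its centre
- wrench: bystander: steel wrench lying flat, 160 mm long along its x axis
Mind the look-alikes: they are no part of the job. Leave any red look-alike of the spatula alone.

How it is judged (in metres and radians):
On the way, in this order (a step that is already met when the one before it is completed fails the run):
1. the panel is borne by the spatula alone, lifted clear of the curing rack (contact force between panel and rack below 0.02 N and contact force between panel and spatula above 0.4 N and height (world z) of panel above 0.033 m), for 0.2 s.
2. the spatula has brought the panel over or onto the bonding fixture (horizontal distance between panel and fixture below 0.06 m and height (world z) of panel above 0.027 m and contact force between panel and spatula above 0.3 N), for 0.1 s.
At the end, for the whole second after the job is handed in: The panel rests level on the fixture rails, its edge within 2.5 mm of the neighbour's, square within 2 degrees, within 8 mm sideways; the neighbour is within 7 mm of its place along the rails; the spatula stands flat on the bench (within 3 degrees), touching no panel, fixture or rack; all at rest (x of panel in the frame of neighbour between -0.0925 and -0.086 m and y of panel in the frame of neighbour between -0.008 and 0.008 m and angle between the x axis of panel and the x axis of neighbour, either way round below 0.035 rad and z of panel in the frame of fixture between 0.027 and 0.033 m and angle between panel's own z axis and vertical below 0.04 rad and x of neighbour in the frame of fixture between 0.083 and 0.097 m and z of neighbour in the frame of fixture between 0.027 and 0.033 m and contact force between spatula and panel below 0.05 N and contact force between spatula and fixture below 0.05 N and contact force between spatula and rack below 0.05 N and height (world z) of spatula between -0.004 and 0.006 m and angle between spatula's own z axis and vertical below 0.06 rad and linear speed of each of panel, spatula below 0.02 m/s).
It fails at once if the gripper or arm touches the panel or the neighbour (contact force between any of the fingers, the arm and panel above 0.5 N or contact force between any of the fingers, the arm and neighbour above 0.5 N).
It fails at once if the panel tips more than 20 degrees or falls to the bench (angle between panel's own z axis and vertical above 0.35 rad or height (world z) of panel below 0.02 m).
It fails at once if the panel is dropped or slammed on the fixture or neighbour (over 40 N) (contact force between panel and fixture above 40 N or contact force between panel and neighbour above 40 N).
It fails at once if the lamp is knocked (over 5 N) (contact force between lamp and anything else above 5 N).
It fails at once if a bystander is moved by more than 20 mm or tipped (distance of any of bottle, mug, tape, jar, carton, wrench from where it was at the start of the episode above 0.02 m).
It also fails if it takes over 62 s, if anything falls off the work surface, if the arm or the gripper's body presses on something with over 40 N, if the wrist force passes 120 N, or if a joint passes its speed limit or range.

ROBOT

A 6-joint arm with a two-finger parallel gripper is mounted at the origin on the work surface. World frame = base frame: x ahead of the robot, y to its left, z up, the work surface at z = 0. Lengths are in m, angles in degrees, forces in N, time in s.
With the tool pointing down it reaches from about 0.375 to 0.975 m from the base axis. Payload 3.8 kg.
Tool frame: the origin (TCP) lies on the centre line of the jaws, within the pads' length; the fingertips stand 17 mm ahead of it and the grasp point (between the pads) lies 2 mm behind it; z points along the fingers, y is the line along which they close (so a half turn about z gives the same grasp; the last joint's range is limited). The gripper opens to 88 mm and grips with 3 to 60 N. Pads are 18 mm wide; open, the fingers measure 123 mm over their backs; the gripper's body (75 mm by 187 mm) begins 45 mm behind the grasp point.
Start: joints at [-74.421, 15.12, 91.902, -0, 72.978, -2.114], TCP at [0.205, -0.643, 0.224] pointing down, gripper open.
Joint ranges: [-150.88, 150.88], [-54.13, 125.18], [17.81, 147.31], [-75.09, 255.09], [0, 152.58], [-146.25, 146.25]. Speed limits (degrees/s): [147.25, 147.25, 180, 180, 180, 180].

INTERFACE

Orientations are given as [roll, pitch, yaw] about the fixed x, y, z axes, in that order (R = Rz(yaw) Ry(pitch) Rx(roll)).
In Python, from bench import state, read_camera, hand_in gives the robot as it stands.
- The arm moves only by the shell command python3 -m crank 'ROWS' [FORCE]. ROWS is text: rows parted by semicolons, each of 7 numbers parted by spaces: the turn, a rotation vector about the tool's x, y, z in degrees, then the shift along the tool's x, y, z in cm, then the finger opening in cm, from 0 to 8.81. In form: wx wy wz x y z jaw; .... A call has 1 to 12 rows; each row shifts and turns the commanded pose from where the row before left it, along the tool's axes as they then stand; what a row does not reach is not made up. A row lasts 1/8 s, in which the tool goes at most 62.5 mm and 10.7 degrees, less where a joint would pass 70% of its speed; a pose out of reach is approached as far as the arm can. A call with a gripper value outside its range is refused whole. The fingers move at their own pace and stop on an object; FORCE is the grip in N (left out, the last holds). Time passes only in rows, so rows that do not move let the fingers close. It gives the time, the measured TCP pose, the force, the opening and the grip force at its end, in the units of the state.
- state(): the state, without advancing time (a new reading comes with each control period).
- read_camera(name): name is "scene" or "top" or "wrist"; returns a dict with "color" (480x640x3 uint8, blue, green, red), "fx", "fy", "cx", "cy" (pixels), "origin" and "attitude" of the camera in the world. Camera axes: x right, y up, looking along -z (the intrinsics and any distortion apply to the point x, -y, -z); pixel columns grow to the right and rows downward; lengths in m; the calibration is good to about 2 mm. A picture is of the moment at which its call begins. There is no depth.
- hand_in(): hands the job in; it is judged then, once.
The state is a dict: "t": time; "joints": joint angles; "dq": joint speeds; "joint_torque": joint torques, N m; "tool_pos": TCP position; "ee_rot": TCP orientation; "contact_force": force on the tool from outside, world axes, zero at the start; "moment": the same for the moment, N m; "finger_gap": finger opening in m; "finger_force": force on a finger pad.
Only numpy, scipy, OpenCV 4.12 (cv2) and the standard library are available. Lean on these libraries where they do the work, as an engineer would, in place of code of your own. Each camera call takes 0.05 s, during which the arm holds its last target. There are 200 camera calls.

## Working session

There is one attempt and no reset: what is moved stays moved. The work goes in short steps, Python scripts to look and compute and a shell command to move; the robot and the scene stay as the last step left them, time stands still between calls to the robot, and variables do not carry over. Pictures are saved under pics/ and viewed, at most 10 in all, crops included, and the job is handed in when it is done.

```bash
ls; mkdir -p pics; cat > h.py <<'E'
import numpy as np, cv2
from bench import state, read_camera
from scipy.spatial.transform import Rotation as R
def cam(n):
    c=read_camera(n); return c
E
python3 - <<'E'
from bench import *
import cv2,pickle
for n in("scene","top","wrist"):
    c=read_camera(n); cv2.imwrite(f"pics/{n}0.png",c["color"]); pickle.dump(c,open(f"{n}0.pkl","wb"))
    print(n,{k:v for k,v in c.items() if k!="color"})
print(state())
E
```

```text
pics
scene {'fx': 434.5417847832544, 'fy': 434.5417847832544, 'cx': 316.0988858302821, 'cy': 241.05556210324093, 'origin': array([ 1.09942118, -0.53500246,  0.72797632]), 'attitude': array([53.11094298, -0.94945273, 47.77079931])}
top {'fx': 433.7103664817722, 'fy': 433.7103664817722, 'cx': 322.42229887591793, 'cy': 237.60476120837723, 'origin': array([ 0.39609563, -0.0031997 ,  1.09132094]), 'attitude': array([ 7.17299057e+00, -1.16240610e-02, -8.87277613e+01])}
wrist {'fx': 409.3414644208155, 'fy': 409.3414644208155, 'cx': 319.71098867154205, 'cy': 238.9053191302785, 'origin': array([ 0.28445888, -0.61759543,  0.38260748]), 'attitude': array([-18.49447297,   0.10526095, -72.25728107])}
{'t': 0.15, 'joints': array([-7.44228898e+01,  1.51598802e+01,  9.19616404e+01,  3.32756993e-04,
        7.29755808e+01, -2.11259605e+00]), 'dq': array([ 0.07905524, -0.05388553, -0.23427771, -0.00526447, -0.02396546,
       -0.02569188]), 'joint_torque': array([ 1.00927773e-03, -5.02851748e+01, -3.57470262e+01,  7.30702886e-02,
        2.50046141e-02, -1.18827966e-04]), 'tool_pos': array([ 0.20497666, -0.64254519,  0.22258199]), 'ee_rot': array([-1.79902976e+02, -3.89727986e-03,  1.76896052e+01]), 'contact_force': array([1.04985108, 0.24621955, 0.441136  ]), 'moment': array([0.00242849, 0.00414332, 0.06933303]), 'finger_force': 0.0, 'finger_gap': 0.08797295143510157}
```

View pics/top0.png

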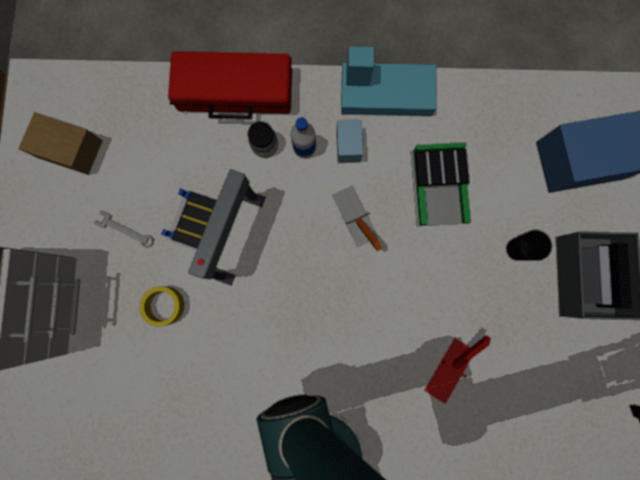

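View pics/scene0.png

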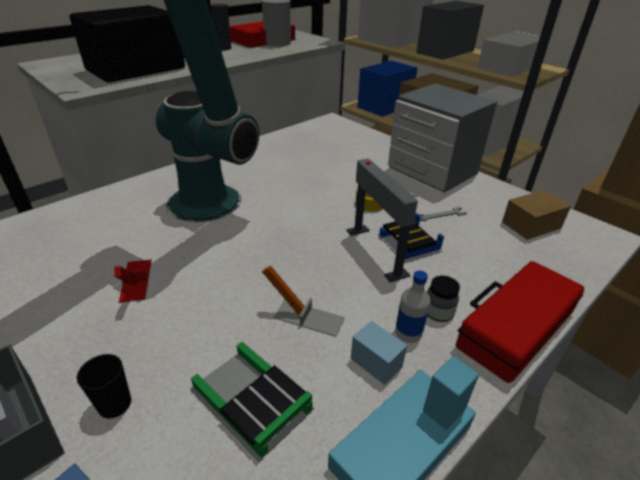

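Top view: the fixture is at (442,185) with the white-striped neighbour at its upper end. The rack is at (190,215) with the lamp bar from (235,175) to (200,275).
Spatula candidates are the orange-handled one at top (358,218) / scene (300,300) and the red one at top (460,368) / scene (133,280). The orange handle and steel sole match the description, and the red one is the look-alike. I'll crop to confirm and take rough positions.

```bash
cat > h.py <<'E'
import numpy as np, cv2, pickle
from scipy.spatial.transform import Rotation as R
from bench import state, read_camera
def rot(e): return R.from_euler('xyz',e,degrees=True).as_matrix()
def rays(c,uv):
    uv=np.atleast_2d(np.asarray(uv,float))
    d=np.c_[(uv[:,0]-c['cx'])/c['fx'],-(uv[:,1]-c['cy'])/c['fy'],-np.ones(len(uv))]
    return d@rot(c['attitude']).T
def plane(c,uv,z):
    d=rays(c,uv); o=c['origin']; return o+d*((z-o[2])/d[:,2])[:,None]
def proj(c,p):
    q=(np.atleast_2d(p)-c['origin'])@rot(c['attitude'])
    return np.c_[c['cx']-c['fx']*q[:,0]/q[:,2], c['cy']+c['fy']*q[:,1]/q[:,2]]
def tri(cs,uvs):
    A=np.zeros((3,3));b=np.zeros(3)
    for c,u in zip(cs,uvs):
        d=rays(c,u)[0]; d/=np.linalg.norm(d); P=np.eye(3)-np.outer(d,d); A+=P; b+=P@c['origin']
    return np.linalg.solve(A,b)
def load(n): return pickle.load(open(n+'.pkl','rb'))
def snap(n,tag):
    c=read_camera(n); pickle.dump(c,open(n+tag+'.pkl','wb')); return c
def mask(c,lo,hi):
    return cv2.inRange(cv2.cvtColor(c['color'],cv2.COLOR_BGR2HSV),lo,hi)
E
python3 - <<'E'
from h import *
np.set_printoptions(precision=4,suppress=True)
t=load('top0');s=load('scene0');w=load('wrist0');st=state()
T=rot(st['ee_rot']); print('cam in tool',T.T@(w['origin']-st['tool_pos']), R.from_matrix(T.T@rot(w['attitude'])).as_euler('xyz',degrees=True))
for n,uv,z in [('spat sole',(352,205),0),('blade tip L',(334,194),0),('tipR',(353,187),0),('handle end',(380,246),.115),('rack',(190,215),.03),('barA',(238,173),.225),('barB',(199,278),.225),('fixA',(420,225),.03),('fixB',(468,222),.03),('fixC',(415,145),.03),('fixD',(467,145),.03),('mug',(528,245),.05),('red',(460,368),0),('bottle',(304,152),0.),('carton',(349,140),.07),('jar',(262,140),.08),('tape',(161,305),.04),('wrench',(125,228),0)]:
    print(n,plane(t,uv,z)[0])
a=cv2.resize(t['color'][170:270,300:400],(400,400)); b=cv2.resize(s['color'][250:350,250:350],(400,400)); 
cv2.imwrite('pics/cropspat.png',np.hstack([a,b]))
E
```

```text
cam in tool [ 0.0833  0.0001 -0.16  ] [161.5015  -0.0082  89.9469]
spat sole [ 0.6192 -0.0742  0.    ]
blade tip L [ 0.6469 -0.0276  0.    ]
tipR [ 0.6664 -0.0761  0.    ]
handle end [ 0.5027 -0.1314  0.115 ]
rack [0.5789 0.3295 0.03  ]
barA [0.6348 0.1752 0.225 ]
barB [0.4186 0.2428 0.225 ]
fixA [ 0.5664 -0.2412  0.03  ]
fixB [ 0.5766 -0.3602  0.03  ]
fixC [ 0.7714 -0.2298  0.03  ]
fixD [ 0.7743 -0.3616  0.03  ]
mug [ 0.5202 -0.4972  0.05  ]
red [ 0.2198 -0.3436  0.    ]
bottle [0.7567 0.0525 0.    ]
carton [ 0.7663 -0.0601  0.07  ]
jar [0.758  0.1508 0.08  ]
tape [0.3571 0.3826 0.04  ]
wrench [0.5469 0.5021 0.    ]
```

View pics/cropspat.png

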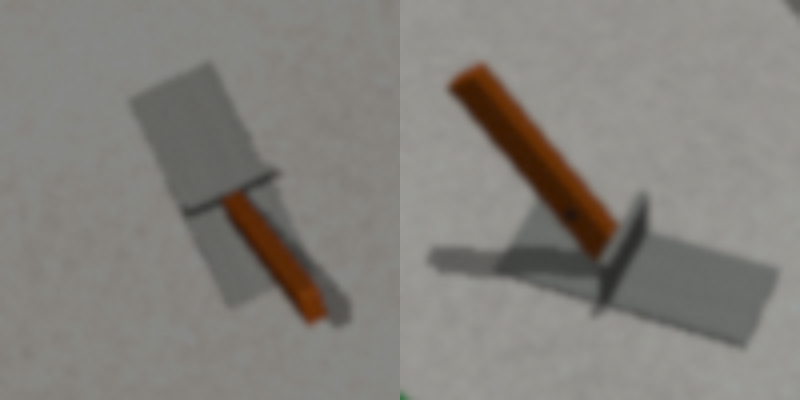

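The crop confirms it: the orange handle leans back over a grey steel sole, with the heel between. Next I'll take the wrist camera over the fixture.

```bash
python3 -m crank '0 0 0 5 -2 -.8 8.8;0 0 0 5 -2 -.8 8.8;0 0 0 5 -2 -.8 8.8;0 0 0 5 -2 -.8 8.8;0 0 0 5 -2 -.8 8.8;0 0 0 5 -2 -.8 8.8;0 0 0 5 -2 -.8 8.8;0 0 0 5 -2 -.8 8.8;0 0 0 5 -2 -.8 8.8;0 0 0 5 -2 -.8 8.8;0 0 0 0 0 0 8.8;0 0 0 0 0 0 8.8'
python3 - <<'E'
from h import *
w=snap('wrist','1'); cv2.imwrite('pics/w1.png',w['color']); t=snap('top','1'); print(state()['joints'],w['origin'])
E
```

```text
t: 1.65
tool_pos: [0.6202, -0.3006, 0.3029]
ee_rot: [-180.0, 0.1, 17.7]
contact_force: [-0.5, 0.6, 0.3]
finger_gap: 0.0883
finger_force: 0.0
[-2.80068091e+01  1.46811187e+01  8.41926682e+01 -3.11355551e-02
  8.11982261e+01  4.43819332e+01] [ 0.69985574 -0.27539028  0.46292167]
```

View pics/w1.png

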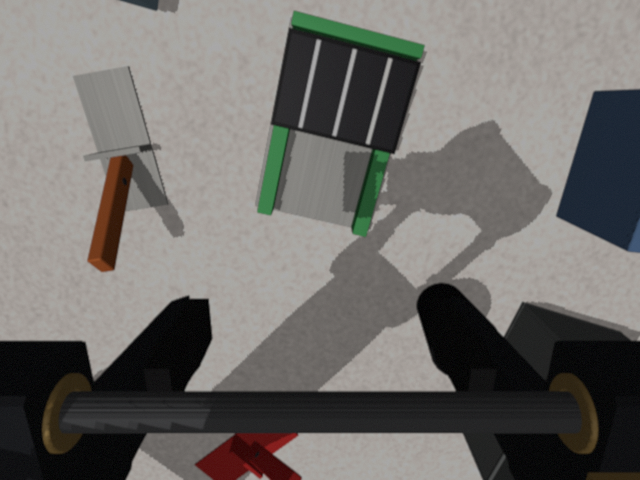

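The view shows the fixture's green rails (left foot at (265,210), right at (362,230)) and the neighbour's black slab with corners near (290,30), (420,62), (393,150) and (272,122). The spatula is at left, its blade tip at (100,72) and handle end at (102,266). I'll take more views over the spatula and rack.

```bash
python3 -m crank '0 0 0 -.4 -5.4 0 8.8;0 0 0 -.4 -5.4 0 8.8;0 0 0 -.4 -5.4 0 8.8;0 0 0 0 0 0 8.8;0 0 0 0 0 0 8.8' >/dev/null
python3 -c "
from h import *
w=snap('wrist','2')"
python3 -m crank '0 0 0 1.7 -5.1 -1.35 8.8;0 0 0 1.7 -5.1 -1.35 8.8;0 0 0 1.7 -5.1 -1.35 8.8;0 0 0 1.7 -5.1 -1.35 8.8;0 0 0 1.7 -5.1 -1.35 8.8;0 0 0 1.7 -5.1 -1.35 8.8;0 0 0 1.7 -5.1 -1.35 8.8;0 0 0 1.7 -5.1 -1.35 8.8;0 0 0 1.7 -5.1 -1.35 8.8;0 0 0 0 0 0 8.8;0 0 0 0 0 0 8.8'
python3 - <<'E'
from h import *
w=snap('wrist','3'); s=snap('scene','3')
w2=load('wrist2')
cv2.imwrite('pics/w23.png',np.vstack([cv2.resize(w['color'],(400,300)),cv2.resize(w2['color'],(400,300))]))
cv2.imwrite('pics/w3.png',w['color'])
E
python3 -m crank '0 0 0 -5.3 3.2 0 8.8;0 0 0 -5.3 3.2 0 8.8;0 0 0 0 0 0 8.8;0 0 0 0 0 0 8.8'
python3 -c "
from h import *
w=snap('wrist','4'); t=snap('top','4'); print(state()['joints'])"
```

```text
t: 3.8
tool_pos: [0.5674, 0.3328, 0.4242]
ee_rot: [179.9, 0.1, 17.6]
contact_force: [0.1, -0.3, -0.3]
finger_gap: 0.0882
finger_force: 0.0
t: 4.4
tool_pos: [0.4852, 0.2397, 0.4257]
ee_rot: [-180.0, -0.1, 17.6]
contact_force: [-0.1, 0.1, -0.7]
finger_gap: 0.0881
finger_force: 0.0
[ 2.37289486e+01 -2.76916280e+00  9.08603849e+01  6.98690131e-03
  9.18642165e+01  9.60793810e+01]
```

View pics/w3.png

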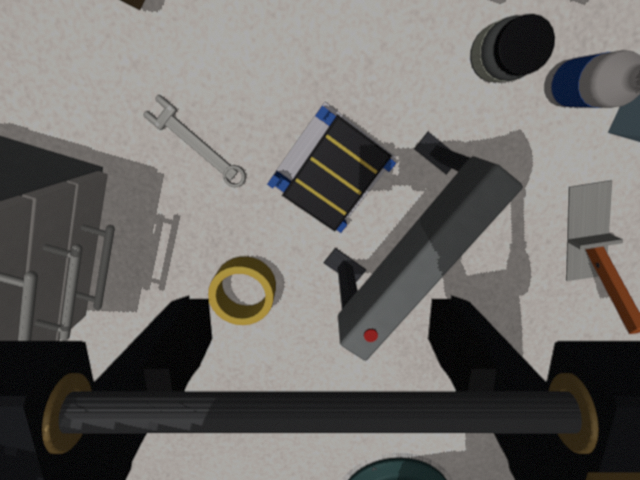

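Panel on the rack: corners near (345,115), (392,152), (338,230) and (287,190), yellow stripes running along the rack's x. The lamp bar clears it in this view, with its ends at (500,180) and (355,350). Next I measure the poses.

```bash
cat > m.py <<'E'
from h import *
np.set_printoptions(precision=4,suppress=True)
def dark(c,roi,thr=60):
    x0,y0,x1,y1=roi; hsv=cv2.cvtColor(c['color'],cv2.COLOR_BGR2HSV)[y0:y1,x0:x1]
    m=((hsv[...,2]<thr)|((hsv[...,0]>15)&(hsv[...,0]<38)&(hsv[...,1]>110))).astype(np.uint8)*255
    m=cv2.morphologyEx(m,cv2.MORPH_CLOSE,np.ones((7,7))); m=cv2.morphologyEx(m,cv2.MORPH_OPEN,np.ones((7,7)))
    k=max(cv2.findContours(m,cv2.RETR_EXTERNAL,cv2.CHAIN_APPROX_NONE)[0],key=cv2.contourArea)
    return k[:,0,:]+[x0,y0], cv2.contourArea(k)
def lsd(c,roi,z,minl=20):
    x0,y0,x1,y1=roi; g=cv2.cvtColor(c['color'],cv2.COLOR_BGR2GRAY)[y0:y1,x0:x1]
    L=cv2.createLineSegmentDetector().detect(g)[0][:,0]
    for l in L:
        a=l[:2]+[x0,y0];b=l[2:]+[x0,y0]
        if np.hypot(*(a-b))<minl: continue
        P=plane(c,[a,b],z); d=P[1]-P[0]
        print(np.round([*a,*b]),P[0][:2],P[1][:2],'len %.3f yaw %.1f'%(np.hypot(d[0],d[1]),np.degrees(np.arctan2(d[1],d[0]))%180))
E
python3 - <<'E'
from m import *
w=[None]+[load('wrist%d'%i) for i in (1,2,3,4)]
for i in (2,4): cv2.imwrite(f'pics/w{i}.png',w[i]['color'])
def rect(c,roi,z,thr=60):
    k,a=dark(c,roi,thr); P=plane(c,k,z)[:,:2]; r=cv2.minAreaRect((P*1000).astype(np.float32)); print('rect mm',r, 'px area',a)
    return r
print('panel w3');rect(w[3],(270,95,405,240),.038,70)
print('rack: where does panel appear in w4/w2/w1?',proj(w[4],[[.6,.35,.038]]),proj(w[2],[[.72,-.3,.038],[.6,-.07,0]]))
print('neigh w1');rect(w[1],(255,10,440,170),.038,45)
print('neigh w2');rect(w[2],tuple(max(0,int(v)) for v in (lambda p:(p[0]-100,p[1]-90,p[0]+100,p[1]+90))(proj(w[2],[[.71,-.3,.038]])[0])),.038,45)
for i in (1,2):
    p=proj(w[i],[[.61,-.08,.02]])[0].astype(int); x0,y0=np.maximum(p-120,0)
    print('spat lsd w%d'%i); lsd(w[i],(x0,y0,p[0]+120,p[1]+120),.003,18)
print('fix lsd w1'); lsd(w[1],(240,0,440,245),.03,35)
E
```

```text
panel w3
rect mm ((564.7896118164062, 308.95404052734375), (101.07482147216797, 128.68382263183594), 72.27719116210938) px area 6286.5
rack: where does panel appear in w4/w2/w1? [[262.0549  51.256 ]] [[515.685   75.7209]
 [259.4646 121.653 ]]
neigh w1
rect mm ((715.7266235351562, -311.1025390625), (91.45303344726562, 96.34759521484375), 4.5508131980896) px area 9235.0
neigh w2
rect mm ((714.900390625, -292.65765380859375), (94.14822387695312, 131.62957763671875), 4.3709001541137695) px area 13612.0
spat lsd w1
[133. 165. 118. 245.] [ 0.5719 -0.0969] [ 0.4715 -0.0963] len 0.100 yaw 179.7
[ 90. 246. 110. 158.] [ 0.461  -0.0642] [ 0.5719 -0.0711] len 0.111 yaw 176.5
[111. 157. 137. 152.] [ 0.5734 -0.072 ] [ 0.5872 -0.0991] len 0.030 yaw 117.0
[129. 145. 148. 144.] [ 0.5924 -0.0896] [ 0.5997 -0.1092] len 0.021 yaw 110.3
[164. 190. 184. 225.] [ 0.5537 -0.1354] [ 0.5202 -0.1661] len 0.045 yaw 42.5
[167. 204. 128. 211.] [ 0.5391 -0.1419] [ 0.5174 -0.1002] len 0.047 yaw 117.5
[130.  66. 151. 141.] [ 0.6723 -0.0768] [ 0.6037 -0.1118] len 0.077 yaw 27.1
[154. 151. 165. 189.] [ 0.5941 -0.1167] 
[... 2895 characters left out ...]
0.086 yaw 94.6
[255. 210. 271. 122.] [ 0.5707 -0.2425] [ 0.6662 -0.2344] len 0.096 yaw 4.8
[351. 225. 371. 150.] [ 0.5873 -0.3473] [ 0.67   -0.3408] len 0.083 yaw 4.5
[294.  10. 424.  44.] [ 0.77   -0.2274] [ 0.78  -0.355] len 0.128 yaw 94.5
[317. 220. 275. 210.] [ 0.5813 -0.3099] [ 0.5785 -0.263 ] len 0.047 yaw 93.4
[293.  24. 419.  58.] [ 0.758  -0.2298] [ 0.7671 -0.3551] len 0.126 yaw 94.2
[271. 208. 287. 130.] [ 0.5786 -0.2586] [ 0.6626 -0.252 ] len 0.084 yaw 4.5
[371. 164. 356. 218.] [ 0.6566 -0.3458] [ 0.5965 -0.3507] len 0.060 yaw 4.6
[343. 209. 344. 152.] [ 0.6011 -0.3331] [ 0.6598 -0.3142] len 0.062 yaw 17.8
[290. 131. 275. 206.] [ 0.6632 -0.2549] [ 0.5825 -0.2614] len 0.081 yaw 4.6
```

```bash
python3 - <<'E'
from m import *
w=[None]+[load('wrist%d'%i) for i in (1,2,3,4)]
print('neigh w1 .038'); lsd(w[1],(255,10,440,170),.038,70)
print('neigh w2 .038'); p=proj(w[2],[[.71,-.3,.038]])[0].astype(int); lsd(w[2],(p[0]-110,max(0,p[1]-100),p[0]+110,p[1]+100),.038,65)
print('panel w3 .038'); lsd(w[3],(260,95,405,240),.038,22)
p=proj(w[4],[[.565,.309,.038]])[0].astype(int); print('panel w4 .038',p); lsd(w[4],(p[0]-70,max(0,p[1]-70),p[0]+70,p[1]+70),.038,22)
print('lamp bar top w3 .225'); lsd(w[3],(320,140,540,370),.225,80)
print('lamp bar top w4 .225'); lsd(w[4],(220,60,640,440),.225,100)
# handle end triangulation
def end(c,near):
    m=mask(c,(3,150,50),(14,255,255)); n,l,s,ce=cv2.connectedComponentsWithStats(m)
    i=max(range(1,n),key=lambda i:s[i,4]-5*np.hypot(*(ce[i]-near))); ys,xs=np.nonzero(l==i); q=np.c_[xs,ys].astype(float)
    r=cv2.minAreaRect(q.astype(np.float32)); return ce[i],r
C=[w[1],w[2],load('top0'),load('scene0')]
u=[]
for c in C:
    e,r=end(c,proj(c,[[.54,-.108,.06]])[0]); u.append(e); print(e,r)
print('handle centroid', tri(C,u), 'w1w2 only',tri(C[:2],u[:2]))
E
```

```text
neigh w1 .038
[425.  51. 394. 156.] [ 0.7731 -0.3565] [ 0.6725 -0.3642] len 0.101 yaw 4.4
[387.  58. 365. 141.] [ 0.7565 -0.3247] [ 0.6774 -0.3309] len 0.079 yaw 4.5
[270. 122. 288.  27.] [ 0.6658 -0.2343] [ 0.7531 -0.2274] len 0.088 yaw 4.5
[352.  49. 332. 133.] [ 0.7535 -0.2898] [ 0.6743 -0.2961] len 0.079 yaw 4.5
[370. 143. 392.  60.] [ 0.6772 -0.3358] [ 0.7562 -0.3295] len 0.079 yaw 4.6
[316.  40. 298. 125.] [ 0.751 -0.255] [ 0.6718 -0.2612] len 0.079 yaw 4.5
[336. 135. 357.  50.] [ 0.6746 -0.3009] [ 0.7542 -0.2945] len 0.080 yaw 4.5
[302. 127. 320.  42.] [ 0.6715 -0.266 ] [ 0.7508 -0.2597] len 0.080 yaw 4.5
[370. 148. 289. 128.] [ 0.6725 -0.3382] [ 0.6658 -0.2541] len 0.084 yaw 94.6
[296.  10. 424.  44.] [ 0.7688 -0.2299] [ 0.7786 -0.3535] len 0.124 yaw 94.5
[293.  24. 419.  58.] [ 0.7569 -0.2307] [ 0.7658 -0.3536] len 0.123 yaw 94.2
neigh w2 .038
[589.  49. 552. 140.] [ 0.7628 -0.3554] [ 0.6759 -0.3623] len 0.087 yaw 4.5
[487.  26. 458. 112.] [ 0.7513 -0.2547] [ 0.6718 -0.2609] len 0.080 yaw 4.5
[522.  35. 491. 121.] [ 0.7542 -0.2895] [ 0.6744 -0.2958] len 0.080 yaw 4.5
[556.  
[... 3481 characters left out ...]
1.3
[536. 214. 536. 111.] [0.5319 0.048 ] [0.6134 0.0895] len 0.091 yaw 27.0
[411.  60. 334. 163.] [0.6182 0.204 ] [0.5207 0.2372] len 0.103 yaw 161.2
[110.3974 214.821 ] ((110.07170104980469, 212.45095825195312), (26.23040008544922, 116.4703598022461), 10.61965560913086)
[271.5018 203.0483] ((271.3189392089844, 202.0117645263672), (112.34780883789062, 16.44588279724121), 86.28471374511719)
[368.4196 233.5491] ((368.58001708984375, 233.44000244140625), (37.0, 6.399999141693115), 53.13010025024414)
[283.1918 288.8454] ((283.5089111328125, 289.2293395996094), (55.03335189819336, 9.178935050964355), 49.89909744262695)
handle centroid [ 0.5359 -0.1094  0.069 ] w1w2 only [ 0.5346 -0.1098  0.0697]
```

Measured, with both views agreeing:
- **Spatula:** origin (0.588,-0.085), yaw 27.0°.
- **Panel:** centre (0.565,0.3085), yaw 72.4°.
- **Rack and lamp:** yaw 71.3°.
- **Fixture and neighbour:** yaw 4.5°.

Moving to the pre-grasp.

```bash
cat > plan.py <<'E'
from h import *
np.set_printoptions(precision=3,suppress=True)
def tool(yaw,tilt): return R.from_euler('z',yaw,degrees=True)*R.from_euler('x',180,degrees=True)*R.from_euler('y',tilt,degrees=True)
def go(pos,yaw,tilt):
    s=state(); T=R.from_euler('xyz',s['ee_rot'],degrees=True); G=tool(yaw,tilt)
    d=np.asarray(pos)-s['tool_pos']
    print('t',s['t'],'pos',s['tool_pos'],'rot',s['ee_rot'],'joints',s['joints'],'gap',s['finger_gap'],'F',s['contact_force'])
    print('turn',(T.inv()*G).as_rotvec(degrees=True),'shift now cm',T.inv().apply(d)*100,'shift after turn cm',G.inv().apply(d)*100)
E
python3 -m crank '0 0 0 -1.9 4.6 2.1 8.8;0 0 0 -1.9 4.6 2.1 8.8;0 0 0 -1.9 4.6 2.1 8.8;0 0 0 -1.9 4.6 2.1 8.8;0 0 0 -1.9 4.6 2.1 8.8;0 0 0 -1.9 4.6 2.1 8.8;0 0 0 -1.9 4.6 2.1 8.8;0 0 0 -1.9 4.6 2.1 8.8;0 0 -9.4 0 0 0 8.8;0 9 0 0 0 0 8.8;0 9 0 0 0 0 8.8;0 9 0 0 0 0 8.8'
python3 -m crank '0 9 0 0 0 0 8.8;0 9 0 0 0 0 8.8;0 0 0 0 0 0 8.8;0 0 0 0 0 0 8.8'
python3 -c "
from plan import *
go((.449,-.156,.172),27,45)"
```

```text
t: 6.0
tool_pos: [0.4532, -0.1567, 0.2581]
ee_rot: [179.9, -27.3, 27.2]
contact_force: [0.8, -0.0, -1.0]
finger_gap: 0.0882
finger_force: 0.0
t: 6.5
tool_pos: [0.4524, -0.1569, 0.2576]
ee_rot: [-180.0, -44.9, 27.1]
contact_force: [0.3, 0.1, -0.0]
finger_gap: 0.0879
finger_force: 0.0
t 6.5 pos [ 0.452 -0.157  0.258] rot [-179.994  -44.886   27.07 ] joints [-53.819 -18.751 132.273  49.03   67.348 -11.169] gap 0.08792747233440729 F [ 0.317  0.076 -0.039]
turn [-0.055  0.114  0.049] shift now cm [-6.224 -0.232  5.88 ] shift after turn cm [-6.236 -0.232  5.867]
```

```bash
python3 -m crank '0 0 0 -3.1 -.1 2.9 8.8;0 0 0 -3.1 -.1 3 8.8;0 0 0 0 0 2.5 8.8;0 0 0 0 0 2.5 8.8;0 0 0 0 0 2 8.8;0 0 0 0 0 0 8.8;0 0 0 0 0 0 8.8'
python3 -c "
from plan import *
go((.5119,-.1235,.1016),27,45)
w=snap('wrist','5'); cv2.imwrite('pics/w5.png',w['color']); print(proj(w,[[.5106,-.1241,.103],[.5022,-.1284,.115],[.5881,-.0846,0]]))"
```

```text
t: 7.38
tool_pos: [0.4941, -0.1326, 0.1231]
ee_rot: [179.9, -45.0, 27.3]
contact_force: [0.4, -0.1, 0.3]
finger_gap: 0.088
finger_force: 0.0
t 7.375 pos [ 0.494 -0.133  0.123] rot [179.874 -44.997  27.319] joints [-46.328  -5.328 138.326  60.727  50.994 -25.668] gap 0.08804249397609569 F [ 0.44  -0.063  0.289]
turn [-0.1    0.002  0.226] shift now cm [-0.107  0.001  2.938] shift after turn cm [-0.107 -0.004  2.938]
[[319.145 278.583]
 [319.08  288.406]
 [319.674 224.124]]
```

View pics/w5.png

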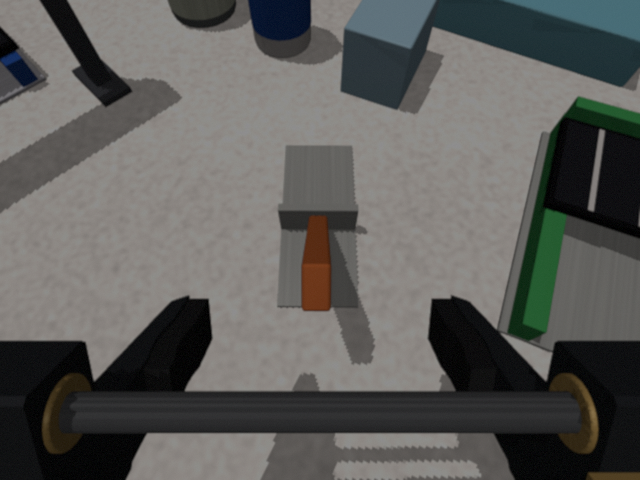

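The handle's end face is centred at (316,287) against a predicted (319,288), so it is aligned. I'll advance and grip.

```bash
python3 -m crank '0 0 .2 -.1 -.1 1.5 8.8;0 0 0 0 0 1.4 8.8;0 0 0 0 0 0 8.8;0 0 0 0 0 0 3;0 0 0 0 0 0 1;0 0 0 0 0 0 1;0 0 0 0 0 0 1;0 0 0 0 0 0 1;0 0 0 0 0 0 1' 20
python3 -m crank '0 0 0 0 0 0 .5;0 0 0 0 0 0 .5;0 0 0 0 0 0 .5;0 0 0 0 0 0 .5' 60
python3 -c "
from plan import *
go((.5119,-.1235,.1016),27,45)"
```

```text
t: 8.55
tool_pos: [0.5102, -0.1228, 0.1009]
ee_rot: [-179.8, -45.0, 26.8]
contact_force: [-0.2, -0.0, -1.2]
finger_gap: 0.0302
finger_force: 0.0
t: 9.05
tool_pos: [0.5102, -0.1227, 0.1008]
ee_rot: [-179.8, -45.0, 26.8]
contact_force: [-0.8, 0.6, -0.2]
finger_gap: 0.0115
finger_force: 60.0
t 9.05 pos [ 0.51  -0.123  0.101] rot [-179.788  -44.994   26.808] joints [-43.463  -2.    138.463  64.6    47.573 -28.139] gap 0.011525170548963048 F [-0.812  0.579 -0.24 ]
turn [-0.076  0.005 -0.136] shift now cm [0.145 0.148 0.025] shift after turn cm [0.144 0.148 0.025]
```

```bash
python3 -c "
from h import *
snap('wrist','6')"
python3 -m crank '0 0 0 .7 0 -.7 .5;0 0 0 1.4 0 -1.4 .5;0 0 0 2.8 0 -2.8 .5;0 0 0 2.8 0 -2.8 .5;0 0 0 1.4 0 -1.4 .5;0 0 0 0 0 0 .5;0 0 0 0 0 0 .5'
python3 - <<'E'
from m import *
w=snap('wrist','7'); a=load('wrist6')
A=cv2.cvtColor(a['color'],cv2.COLOR_BGR2GRAY);B=cv2.cvtColor(w['color'],cv2.COLOR_BGR2GRAY)
for n,c in (('before',a),('after',w)):
    L=cv2.createLineSegmentDetector().detect(cv2.cvtColor(c['color'],cv2.COLOR_BGR2GRAY)[130:330,260:380])[0][:,0]
    print(n); [print(np.round(l+[260,130,260,130],1)) for l in L if np.hypot(l[0]-l[2],l[1]-l[3])>30]
print(state()['tool_pos'],state()['contact_force'],state()['moment'],state()['joints'])
cv2.imwrite('pics/w67.png',np.hstack([a['color'][100:400,170:470],w['color'][100:400,170:470]]))
E
```

```text
t: 9.98
tool_pos: [0.5096, -0.1226, 0.2282]
ee_rot: [-179.7, -44.9, 26.8]
contact_force: [0.1, 0.1, -3.2]
finger_gap: 0.008
finger_force: 60.0
before
[333.8 328.1 334.  286.9]
[276.9 217.6 361.9 217.4]
[300.9 295.7 307.4 240.5]
[355.7 148.  358.8 193.2]
[280.5 209.3 283.2 145.7]
[284.4 145.5 354.4 145.2]
[276.4 295.7 278.6 244.3]
[337.  241.3 355.5 285. ]
[331.8 239.4 338.1 295.6]
after
[363.2 297.4 376.8 328.7]
[262.2 328.8 274.3 301.1]
[337.5 169.5 339.9 131.9]
[379.  184.6 338.3 170. ]
[316.8 146.1 274.1 137.1]
[329.9 328.1 329.9 298.1]
[341.6 131.3 378.5 144.4]
[289.3 277.8 350.6 278.6]
[ 0.5095 -0.1224  0.2277] [ 0.0526  0.505  -2.0209] [-0.2511  0.554  -0.007 ] [-43.4798 -14.4258 132.5634  52.328   57.354   -8.2693]
```

View pics/w67.png

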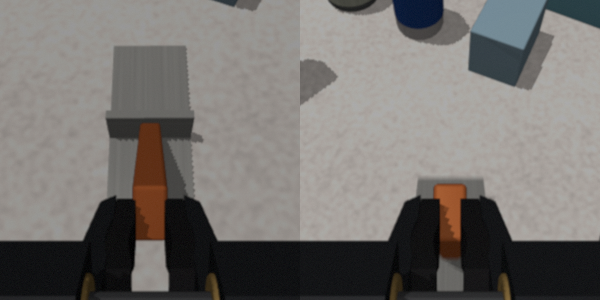

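After the lift the spatula has pitched nose-down in the jaws: the blade is no longer at (320,170), and I now look along the handle. I'll check whether it is still moving and at what angle it hangs.

```bash
python3 -m crank '0 0 0 0 0 0 .5;0 0 0 0 0 0 .5;0 0 0 0 0 0 .5;0 0 0 0 0 0 .5'
python3 - <<'E'
from m import *
a=load('wrist7'); w=snap('wrist','8'); s=snap('scene','8')
print(np.abs(a['color'].astype(int)-w['color'])[100:330,260:400].mean())
p=proj(s,[[.56,-.1,.15]])[0].astype(int); print(p); x0,y0=p-70
cv2.imwrite('pics/s8.png',np.hstack([cv2.resize(s['color'][y0:y0+140,x0:x0+140],(400,400),interpolation=cv2.INTER_CUBIC),cv2.resize(w['color'][200:400,220:420],(400,400),interpolation=cv2.INTER_CUBIC)]))
print(state()['finger_gap'],state()['contact_force'])
E
```

```text
t: 10.52
tool_pos: [0.5104, -0.1231, 0.2294]
ee_rot: [-179.8, -45.0, 26.8]
contact_force: [-0.0, 0.3, -2.7]
finger_gap: 0.0066
finger_force: 60.0
4.594679089026915
[291 263]
0.0067529267742431395 [ 0.137   0.1098 -2.6339]
```

View pics/s8.png

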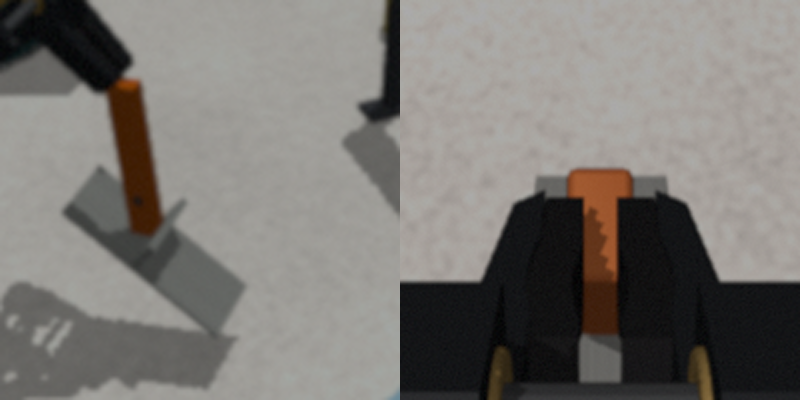

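The picture shows the handle has pivoted to near vertical and been squeezed toward the fingertips: only its end is held, and the gap is down to 6.7 mm. I'll set it down flat on an arc around the blade tip and regrip deeper with less force.

```bash
python3 -m crank '0 0 0 1 0 1 .5;0 0 0 1.6 0 1.6 .5;0 0 0 1.6 0 1.6 .5;0 0 0 1.6 0 1.6 .5;0 0 0 .6 0 .6 .5;0 0 0 -.7 0 .7 .5;0 0 0 -.7 0 .7 .5;0 0 0 0 0 0 .5;0 0 0 0 0 0 .5' 60
python3 - <<'E'
from m import *
s=snap('scene','9'); t=snap('top','9'); w=snap('wrist','9'); 
for c,n in((s,'s'),(t,'t'),(w,'w')):
    m=mask(c,(3,150,50),(14,255,255)); n_,l,st,ce=cv2.connectedComponentsWithStats(m); i=1+np.argmax(st[1:,4]); print(n,st[i],ce[i])
q=state();print(q['tool_pos'],q['contact_force'],q['finger_gap'],q['joints'])
E
```

```text
t: 11.75
tool_pos: [0.5907, -0.0824, 0.2094]
ee_rot: [-179.8, -45.0, 26.7]
contact_force: [-0.3, 0.0, -2.4]
finger_gap: 0.0066
finger_force: 60.0
s [299 239  12  52 491] [304.6029 264.0794]
t [360 196  10  10  48] [364.5417 200.1042]
w [ 305  288   30  103 1970] [319.766  337.1213]
[ 0.5911 -0.0825  0.2101] [ 0.2523  0.2812 -1.71  ] 0.006519936656686955 [-31.6026  -7.3476 128.994   55.925   46.8136  -4.4011]
```

```bash
python3 -m crank '0 0 0 -.7 0 .7 .5;0 0 0 -1.7 0 -.7 .5;0 0 0 -1.7 0 -.7 .5;0 0 0 -1.8 0 -.4 .5;0 0 0 -1.8 0 -.4 .5;0 0 0 -1.9 0 -.1 .5;0 0 0 -1.9 0 -.1 .5;0 0 0 -.9 0 .1 .5;0 0 0 0 0 0 .5' 60
python3 - <<'E'
from m import *
s=snap('scene','10'); t=snap('top','10'); w=snap('wrist','10')
q=state();print(q['tool_pos'],q['contact_force'],q['finger_gap'])
def seg(c):
    m=mask(c,(3,150,50),(14,255,255)); n_,l,st,ce=cv2.connectedComponentsWithStats(m); i=1+np.argmax(st[1:,4]); ys,xs=np.nonzero(l==i)
    r=cv2.minAreaRect(np.c_[xs,ys].astype(np.float32)); print(st[i],ce[i],r)
    return ce[i]
a=seg(s);b=seg(t); c=seg(w)
print('handle centroid s+t',tri([s,t],[a,b]),'s+w',tri([s,w],[a,c]))
E
```

```text
t: 13.02
tool_pos: [0.5024, -0.1267, 0.1327]
ee_rot: [-179.7, -45.0, 26.7]
contact_force: [-0.2, 0.3, -3.0]
finger_gap: 0.0106
finger_force: 60.0
[ 0.5032 -0.1268  0.1338] [ 0.142   0.1066 -2.61  ] 0.010445098972486133
[260 254  33  51 488] [275.5512 278.7725] ((275.56005859375, 278.8476257324219), (55.881893157958984, 9.368242263793945), 58.392494201660156)
[361 226  25  26 211] [373.3223 238.7583] ((373.0000305175781, 239.00003051757812), (32.52690887451172, 7.071067810058594), 45.0)
[ 303  257   34   84 2290] [319.7913 299.5017] ((319.5, 298.5), (83.0, 33.0), 90.0)
handle centroid s+t [ 0.5224 -0.1178  0.0927] s+w [ 0.5187 -0.1171  0.0884]
```

```bash
python3 -m crank '0 0 0 -.9 0 .1 .5;0 0 0 -.9 0 .2 .5;0 0 0 -.4 0 .3 .5;0 0 0 0 0 0 .5;0 0 0 0 0 0 .5' 60
python3 - <<'E'
from m import *
s=snap('scene','11'); t=snap('top','11'); w=snap('wrist','11')
q=state();print(q['tool_pos'],q['contact_force'],q['finger_gap'])
def seg(c):
    m=mask(c,(3,150,50),(14,255,255)); n_,l,st,ce=cv2.connectedComponentsWithStats(m); i=1+np.argmax(st[1:,4]); ys,xs=np.nonzero(l==i)
    r=cv2.minAreaRect(np.c_[xs,ys].astype(np.float32)); print(st[i],ce[i],r)
    return ce[i]
a=seg(s);b=seg(t); c=seg(w)
print('handle centroid s+t',tri([s,t],[a,b]),'s+w',tri([s,w],[a,c]))
L=cv2.createLineSegmentDetector().detect(cv2.cvtColor(w['color'],cv2.COLOR_BGR2GRAY)[100:330,250:390])[0][:,0]
for l in L:
    if np.hypot(l[0]-l[2],l[1]-l[3])>30: print(np.round(l+[250,100,250,100],1))
E
```

```text
t: 13.8
tool_pos: [0.4927, -0.1318, 0.1136]
ee_rot: [-179.8, -45.0, 26.8]
contact_force: [0.3, -0.0, -2.9]
finger_gap: 0.0109
finger_force: 60.0
[ 0.4928 -0.1319  0.1138] [ 1.3016 -0.3188 -1.9618] 0.011082446525402597
[256 259  37  50 486] [273.6193 283.1461] ((273.4800109863281, 283.1400146484375), (56.0, 8.999998092651367), 53.13010025024414)
[361 227  26  31 224] [373.7857 241.875 ] ((373.4918212890625, 241.5901641845703), (36.8746223449707, 6.401844024658203), 50.19443130493164)
[ 303  236   34  104 2899] [319.7792 290.426 ] ((319.5, 287.5), (103.0, 33.0), 90.0)
handle centroid s+t [ 0.5171 -0.1204  0.0777] s+w [ 0.5123 -0.1194  0.0719]
[368.7 300.2 381.6 328.8]
[257.4 329.  270.2 301. ]
[333.8 328.1 333.9 286.9]
[300.8 295.7 307.3 253. ]
[279.4 230.3 360.6 230.4]
[355.3 164.3 360.  221.8]
[276.8 295.7 279.4 254.3]
[285.6 163.1 353.1 163.1]
[342.2 262.2 355.3 293.8]
[281.3 221.8 284.4 163.2]
[332.1 253.1 338.6 295.6]
```

```bash
python3 -m crank '0 0 0 -.4 0 .4 .5;0 0 0 -.3 0 .3 .5;0 0 0 0 0 0 1.8;0 0 0 0 0 0 3;0 0 0 0 0 0 3;0 0 0 0 0 0 3' 20
python3 - <<'E'
from m import *
w=snap('wrist','12'); q=state();print(q['tool_pos'],q['contact_force'],q['finger_gap'])
lsd(w,(250,80,390,330),.003,30)
E
```

```text
t: 14.7
tool_pos: [0.4927, -0.1319, 0.1039]
ee_rot: [-179.8, -45.0, 26.8]
contact_force: [0.0, 0.3, 0.1]
finger_gap: 0.0302
finger_force: 0.0
[ 0.4927 -0.1318  0.1038] [0.0352 0.4981 0.0002] 0.029901261193736546
[280. 246. 274. 216.] [ 0.5464 -0.0713] [ 0.5667 -0.055 ] len 0.026 yaw 38.8
[389.  89. 357.  80.] [ 0.7288 -0.0818] [ 0.7265 -0.0518] len 0.030 yaw 94.3
[278. 222. 361. 222.] [ 0.5633 -0.0605] [ 0.5919 -0.1162] len 0.063 yaw 117.2
[301. 297. 307. 246.] [ 0.5188 -0.1038] [ 0.5558 -0.0894] len 0.040 yaw 21.2
[356. 151. 359. 211.] [ 0.6516 -0.0845] [ 0.6001 -0.1108] len 0.058 yaw 27.0
[362. 243. 332. 241.] [ 0.5757 -0.1247] [ 0.5671 -0.1041] len 0.022 yaw 112.6
[283. 149. 353. 149.] [ 0.6256 -0.0299] [ 0.652 -0.082] len 0.058 yaw 116.9
[277. 296. 279. 247.] [ 0.512  -0.0884] [ 0.5453 -0.0711] len 0.038 yaw 27.4
[280. 213. 283. 151.] [ 0.571  -0.0582] [ 0.6243 -0.0307] len 0.060 yaw 27.3
[337. 245. 353. 285.] [ 0.5659 -0.1086] [ 0.5432 -0.1326] len 0.033 yaw 46.7
[334. 328. 333. 294.] [ 0.5095 -0.1337] [ 0.5308 -0.1233] len 0.024 yaw 26.2
```

The spatula is flat again (origin (0.5675,-0.092), yaw 27°) and the grip point had not slid along the handle, so it only pivoted. I'll regrip about 17 mm deeper and test it with a slow, small lift.

```bash
python3 -m crank '0 0 0 -.4 -.1 .9 3;0 0 0 0 0 .8 3;0 0 0 0 0 0 .5;0 0 0 0 0 0 .5;0 0 0 0 0 0 .5;0 0 0 0 0 0 .5;0 0 0 0 0 0 .5;0 0 0 0 0 0 .5' 60
cat > tip.py <<'E'
from m import *
import sys
w=snap('wrist',sys.argv[1]); q=state();print('t',q['t'],q['tool_pos'],q['ee_rot'],q['contact_force'],'gap',q['finger_gap'])
g=cv2.cvtColor(w['color'],cv2.COLOR_BGR2GRAY)
L=cv2.createLineSegmentDetector().detect(g[90:300,265:375])[0][:,0]+[265,90,265,90]
for l in L:
    if abs(l[0]-l[2])>45 and abs(l[1]-l[3])<8: print('horiz',np.round(l,1))
E
python3 tip.py 13
python3 -m crank '0 0 0 .1 0 -.1 .5;0 0 0 .2 0 -.2 .5;0 0 0 .2 0 -.2 .5;0 0 0 .2 0 -.2 .5'
python3 tip.py 14
python3 -m crank '0 0 0 .2 0 -.2 .5;0 0 0 .2 0 -.2 .5;0 0 0 .2 0 -.2 .5;0 0 0 .2 0 -.2 .5'
python3 tip.py 15
```

```text
t: 15.75
tool_pos: [0.5002, -0.1267, 0.0888]
ee_rot: [-179.8, -45.0, 26.8]
contact_force: [-0.6, 0.4, -2.2]
finger_gap: 0.0135
finger_force: 60.0
t 15.8 [ 0.5002 -0.1267  0.0888] [-179.8043  -44.9916   26.8124] [-0.0597  0.8782 -0.9192] gap 0.013521907456972238
horiz [275.6 223.1 364.4 223.1]
horiz [284.4 146.4 356.9 146.6]
t: 16.3
tool_pos: [0.5003, -0.1267, 0.0989]
ee_rot: [-179.8, -45.0, 26.8]
contact_force: [0.0, -0.5, -2.0]
finger_gap: 0.0134
finger_force: 60.0
t 16.35 [ 0.5005 -0.1269  0.0993] [-179.8456  -45.0202   26.8422] [ 0.7355 -0.8353 -1.7942] gap 0.013190333253782712
horiz [275.6 224.  364.4 224.3]
horiz [284.4 147.6 356.9 147.7]
t: 16.85
tool_pos: [0.5003, -0.1267, 0.1102]
ee_rot: [-179.8, -45.0, 26.8]
contact_force: [-0.2, -1.1, -2.2]
finger_gap: 0.0134
finger_force: 60.0
t 16.9 [ 0.5005 -0.1269  0.1106] [-179.839   -45.0207   26.8376] [-0.1387 -0.3909 -1.8504] gap 0.01336471785691486
horiz [275.6 223.9 364.4 224.3]
horiz [284.4 147.7 356.9 147.6]
```

The deeper grip holds: gap 13.4 mm, sag about 0.3°. I'll turn to the panel's yaw (72.4°) and line up with the rack mouth.

```bash
python3 -m crank '2.7 0 -2.7 0 0 0 .5;5.4 0 -5.4 0 0 0 .5;5.4 0 -5.4 0 0 0 .5;5.4 0 -5.4 0 0 0 .5;5.4 0 -5.4 0 0 0 .5;5.4 0 -5.4 0 0 0 .5;2.7 0 -2.7 0 0 0 .5;0 0 0 0 0 0 .5'
python3 tip.py 16; python3 -c "
from plan import *
go((.488,.066,.115),72.4,45.5)"
```

```text
t: 17.9
tool_pos: [0.501, -0.127, 0.1099]
ee_rot: [-179.9, -45.1, 72.7]
contact_force: [-0.3, -0.9, -2.6]
finger_gap: 0.0134
finger_force: 60.0
t 17.95 [ 0.5004 -0.1265  0.1098] [-179.8281  -45.1033   72.602 ] [-0.0838 -0.0271 -2.1149] gap 0.013380542170127584
horiz [275.6 223.9 364.4 224.2]
horiz [284.4 147.5 356.9 147.5]
t 17.95 pos [ 0.5   -0.127  0.11 ] rot [-179.828  -45.103   72.602] joints [-43.277  16.375 115.963  40.995  75.828 -46.631] gap 0.013380542170127584 F [-0.084 -0.027 -2.115]
turn [-0.315  0.397  0.142] shift now cm [13.073 -6.907 12.408] shift after turn cm [12.97  -7.007 12.459]
```

```bash
python3 -m crank '-.3 .4 .1 1.3 -.7 1.25 .5;0 0 0 2.6 -1.4 2.5 .5;0 0 0 2.6 -1.4 2.5 .5;0 0 0 2.6 -1.4 2.5 .5;0 0 0 2.6 -1.4 2.5 .5;0 0 0 1.3 -.7 1.2 .5;0 0 0 0 0 0 .5;0 0 0 0 0 0 .5'
python3 tip.py 17; python3 -c "
from plan import *
go((.5273,.1897,.1068),72.4,45.5)
w=load('wrist17'); cv2.imwrite('pics/w17.png',w['color'])
u=np.array([.3024,.9532,0]); print(proj(w,[np.array([.565,.3085,.038])-.045*u]))"
```

```text
t: 18.95
tool_pos: [0.4881, 0.0652, 0.1155]
ee_rot: [179.9, -45.5, 72.6]
contact_force: [-0.6, 0.7, -3.1]
finger_gap: 0.0133
finger_force: 60.0
t 19.0 [0.4883 0.0649 0.1155] [179.8567 -45.4724  72.5234] [ 0.4181 -0.3534 -2.2202] gap 0.013087964984151145
horiz [355.6 133.2 265.6 131.4]
horiz [365.6  97.2 268.1  96.5]
horiz [271.9 223.9 366.9 224.1]
horiz [270.6 128.2 365.6 129.7]
horiz [365.6 215.7 274.4 215.7]
horiz [283.1 147.6 358.1 147.6]
t 19.0 pos [0.488 0.065 0.115] rot [179.857 -45.472  72.523] joints [-26.415   4.874 129.54   50.703  65.581 -39.302] gap 0.013087964984151145 F [ 0.418 -0.353 -2.22 ]
turn [0.055 0.028 0.087] shift now cm [ 8.552 -0.055  9.934] shift after turn cm [ 8.548 -0.058  9.938]
[[319.02  89.32]]
```

View pics/w17.png

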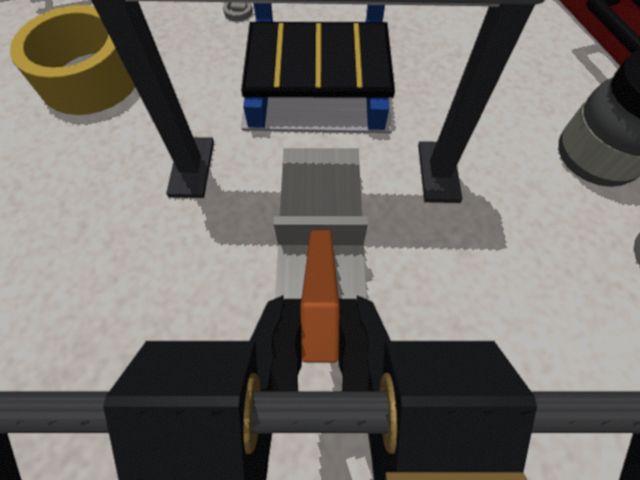

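The blade tip (320,148) is centred under the panel (centre column 319), between the lamp feet at (190,165) and (440,170). I'll insert below the panel.

```bash
python3 -m crank '0 0 0 -.6 0 .6 .5;0 0 0 .7 0 .7 .5;0 0 0 1.4 0 1.4 .5;0 0 0 1.4 0 1.4 .5;0 0 0 1.4 0 1.4 .5;0 0 0 1.4 0 1.4 .5;0 0 0 1.4 0 1.4 .5;0 0 0 .7 0 .7 .5;0 0 0 0 0 .1 .5;0 0 0 0 0 0 .5'
python3 tip.py 18; python3 -c "
from plan import *
go((.5273,.1897,.1068),72.4,45.5)"
```

```text
t: 20.25
tool_pos: [0.5234, 0.1797, 0.1069]
ee_rot: [180.0, -45.5, 72.5]
contact_force: [0.3, -1.0, -2.0]
finger_gap: 0.0136
finger_force: 60.0
t 20.3 [0.5235 0.1796 0.1069] [179.9733 -45.4889  72.484 ] [-0.4844  0.7659 -2.1826] gap 0.013251895754186026
horiz [373.1 213.6 265.6 213.3]
horiz [271.9 223.9 368.1 224.1]
horiz [265.6 207.4 373.1 207.5]
t 20.3 pos [0.523 0.18  0.107] rot [179.973 -45.489  72.484] joints [-11.066   6.139 129.355  58.514  56.189 -33.069] gap 0.013251895754186026 F [-0.484  0.766 -2.183]
turn [-0.033  0.011  0.059] shift now cm [0.748 0.058 0.781] shift after turn cm [0.748 0.057 0.782]
```

```bash
python3 -m crank '0 0 0 .4 0 .4 .5;0 0 0 .45 0 .45 .5;0 0 0 0 0 0 .5;0 0 0 .28 0 -.28 .5;0 0 0 .2 0 -.2 .5;0 0 0 .14 0 -.14 .5;0 0 0 .14 0 -.14 .5;0 0 0 .14 0 -.14 .5;0 0 0 .14 0 -.14 .5;0 0 0 0 0 0 .5'
python3 tip.py 19; python3 -c "
from plan import *
go((.5273,.1897,.1068),72.4,45.5)"
```

```text
t: 21.55
tool_pos: [0.5273, 0.1912, 0.1222]
ee_rot: [179.9, -45.5, 72.5]
contact_force: [-0.0, 0.2, -4.4]
finger_gap: 0.0132
finger_force: 60.0
t 21.6 [0.5272 0.1913 0.1221] [179.9242 -45.4997  72.5437] [ 0.0793  0.1916 -4.199 ] gap 0.013208993575312994
horiz [331.9 248.7 265.6 247.3]
t 21.6 pos [0.527 0.191 0.122] rot [179.924 -45.5    72.544] joints [ -9.526   4.838 128.67   58.094  56.298 -30.393] gap 0.013208993575312994 F [ 0.079  0.192 -4.199]
turn [-0.027  0.     0.101] shift now cm [-1.192  0.053  0.966] shift after turn cm [-1.192  0.054  0.966]
```

Wrist force has risen by 1.9 N, so the panel is borne by the spatula. I'll raise a little more and withdraw smoothly.

```bash
python3 -m crank '0 0 0 .2 0 -.2 .5;0 0 0 .2 0 -.2 .5;0 0 0 .1 0 -.1 .5;0 0 0 -.2 0 -.2 .5;0 0 0 -.5 0 -.5 .5;0 0 0 -.9 0 -.9 .5;0 0 0 -1.2 0 -1.2 .5;0 0 0 -1.2 0 -1.2 .5;0 0 0 -1.2 0 -1.2 .5;0 0 0 -1.2 0 -1.2 .5;0 0 0 -1.2 0 -1.2 .5;0 0 0 -1.2 0 -1.2 .5'
python3 -m crank '0 0 0 -1.2 0 -1.2 .5;0 0 0 -1.2 0 -1.2 .5;0 0 0 -1 0 -1 .5;0 0 0 -.7 0 -.7 .5;0 0 0 -.3 0 -.3 .5;0 0 0 0 0 0 .5;0 0 0 0 0 0 .5'
python3 tip.py 20; python3 -c "
from plan import *
go((.45,-.05,.16),72.4,45.5)
w=load('wrist20'); cv2.imwrite('pics/w20.png',w['color'])"
```

```text
t: 23.1
tool_pos: [0.4894, 0.0712, 0.128]
ee_rot: [179.9, -45.5, 72.5]
contact_force: [-0.5, -0.1, -4.8]
finger_gap: 0.0132
finger_force: 60.0
t: 23.98
tool_pos: [0.4709, 0.0136, 0.1275]
ee_rot: [180.0, -45.5, 72.5]
contact_force: [-0.0, 1.0, -3.1]
finger_gap: 0.0131
finger_force: 60.0
t 24.025 [0.4709 0.0137 0.1274] [179.9586 -45.5113  72.553 ] [ 0.5052 -0.2002 -4.2326] gap 0.013352049226989604
horiz [265.6 130.6 373.1 130.9]
horiz [275.6 225.  369.4 225.1]
horiz [314.4  98.7 269.4  97.5]
horiz [275.6  94.2 361.9  95.7]
t 24.025 pos [0.471 0.014 0.127] rot [179.959 -45.511  72.553] joints [-33.164   4.554 128.247  46.803  70.436 -41.47 ] gap 0.013352049226989604 F [ 0.505 -0.2   -4.233]
turn [-0.068 -0.011  0.107] shift now cm [-2.369 -0.078 -7.062] shift after turn cm [-2.371 -0.065 -7.062]
```

View pics/w20.png

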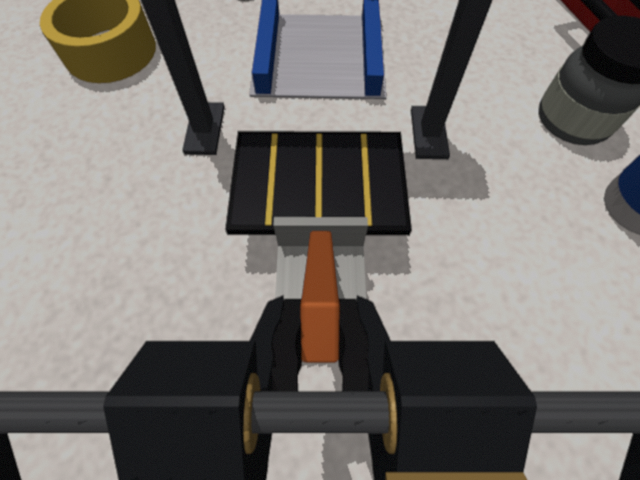

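The panel sits square on the blade with its near edge at the heel (near edge row 232, centre column 319). All ten views are now used, so I continue on measurements alone, moving clear of the lamp and then turning toward the fixture's yaw.

```bash
python3 -m crank '0 0 0 -.5 .1 -.9 .5;0 0 0 -1 .3 -1.8 .5;0 0 0 -1.3 .3 -2.2 .5;0 0 0 -1.3 .4 -2.3 .5;0 0 0 -1.3 .3 -2.2 .5;0 0 0 -.6 .2 -1.1 .5;0 0 0 -.4 .1 -.7 .5;0 0 0 0 0 0 .5'
python3 -m crank '-2.1 0 2.1 0 0 0 .5;-4.4 0 4.35 0 0 0 .5;-4.4 0 4.35 0 0 0 .5;-4.4 0 4.35 0 0 0 .5;-4.4 0 4.35 0 0 0 .5;-4.4 0 4.35 0 0 0 .5;-4.4 0 4.35 0 0 0 .5;-4.4 0 4.35 0 0 0 .5;-4.4 0 4.35 0 0 0 .5;-4.4 0 4.35 0 0 0 .5;-4.4 0 4.35 0 0 0 .5;-2.1 0 2.1 0 0 0 .5'
python3 tip.py 21; python3 -c "
from plan import *
go((.4925,-.3128,.15),4.5,45.8)"
```

```text
t: 25.02
tool_pos: [0.4497, -0.111, 0.1604]
ee_rot: [179.9, -45.5, 72.5]
contact_force: [0.3, 0.2, -2.8]
finger_gap: 0.0135
finger_force: 60.0
t: 26.52
tool_pos: [0.4615, -0.118, 0.1706]
ee_rot: [-179.2, -44.8, 4.4]
contact_force: [-0.3, 0.4, -3.3]
finger_gap: 0.0136
finger_force: 60.0
t 26.575 [ 0.4618 -0.118   0.1708] [-179.195   -44.791     4.3489] [-0.279  -0.4669 -3.904 ] gap 0.013265771008528944
horiz [265.6 131.5 373.2 133. ]
horiz [335.6 110.6 268.1 109.9]
horiz [275.6 226.2 370.6 226.4]
t 26.575 pos [ 0.462 -0.118  0.171] rot [-179.195  -44.791    4.349] joints [-39.324 -27.445 147.31   53.574  38.112   8.79 ] gap 0.013265771008528944 F [-0.279 -0.467 -3.904]
turn [-0.698  1.008 -0.113] shift now cm [-0.342 19.696  2.32 ] shift after turn cm [-0.424 19.666  2.553]
```

```bash
python3 -m crank '0 0 0 0 .5 0 .5;0 0 0 0 1.2 .1 .5;0 0 0 0 2 .2 .5;0 0 0 0 2.5 .3 .5;0 0 0 0 2.5 .3 .5;-.3 .4 0 0 2.5 .3 .5;-.2 .3 0 0 2.5 .3 .5;-.2 .3 -.1 0 2.5 .3 .5;0 0 0 0 2 .3 .5;0 0 0 0 1 .2 .5;0 0 0 -.1 .4 .1 .5;0 0 0 0 0 0 .5'
python3 tip.py 22; python3 -c "
from plan import *
go((.4925,-.3128,.15),4.5,45.8)"
```

```text
t: 28.08
tool_pos: [0.4939, -0.3125, 0.1502]
ee_rot: [-180.0, -45.6, 4.6]
contact_force: [0.5, -0.4, -3.6]
finger_gap: 0.0136
finger_force: 60.0
t 28.125 [ 0.494  -0.3122  0.1504] [179.9895 -45.6395   4.6506] [-0.1649 -0.2225 -3.7   ] gap 0.013626266460463946
horiz [275.6 225.6 373.1 225.9]
t 28.125 pos [ 0.494 -0.312  0.15 ] rot [179.99  -45.64    4.651] joints [-57.588  -2.613 132.533  62.993  45.235 -17.122] gap 0.013626266460463946 F [-0.165 -0.223 -3.7  ]
turn [-0.097  0.16   0.105] shift now cm [-0.137  0.042 -0.085] shift after turn cm [-0.137  0.043 -0.085]
```

```bash
python3 - <<'E'
from m import *
w=load('wrist22')
uf=np.array([.9969,.0785]);vf=np.array([-.0785,.9969])
g=cv2.cvtColor(w['color'],cv2.COLOR_BGR2GRAY)
L=cv2.createLineSegmentDetector().detect(g[20:245,130:510])[0][:,0]+[130,20,130,20]
for l in L:
    n=np.hypot(l[0]-l[2],l[1]-l[3])
    if n<28: continue
    for nm,z in(('P',.0726),('N',.038)):
        P=plane(w,[l[:2],l[2:]],z)[:,:2]; d=P[1]-P[0]; y=np.degrees(np.arctan2(d[1],d[0]))%180
        if nm=='P': print(np.round(l).astype(int),end=' ')
        print(nm,'u',P@uf,'v',P@vf,'yaw %.1f'%y,end=' ')
    print()
E
```

```text
[402 133 406 182] P u [0.6318 0.5854] v [-0.4143 -0.4135] yaw 3.5 N u [0.6626 0.6096] v [-0.4232 -0.4222] yaw 3.5 
[387  79 393 132] P u [0.6913 0.6336] v [-0.4066 -0.4072] yaw 5.1 N u [0.7303 0.6646] v [-0.4144 -0.4151] yaw 5.1 
[264 233 227 233] P u [0.5426 0.5428] v [-0.3121 -0.2863] yaw 94.1 N u [0.5609 0.5611] v [-0.3068 -0.2774] yaw 94.1 
[249 129 254  78] P u [0.6356 0.6922] v [-0.2937 -0.2936] yaw 4.7 N u [0.6669 0.7314] v [-0.2858 -0.2857] yaw 4.7 
[225 228 239 131] P u [0.5465 0.6341] v [-0.2845 -0.2862] yaw 3.4 N u [0.5653 0.6652] v [-0.2753 -0.2773] yaw 3.4 
[354  81 356 131] P u [0.6898 0.6345] v [-0.3786 -0.3788] yaw 4.7 N u [0.7286 0.6656] v [-0.3825 -0.3827] yaw 4.7 
[282  79 279 131] P u [0.691  0.6342] v [-0.3173 -0.3173] yaw 4.6 N u [0.73   0.6653] v [-0.3127 -0.3127] yaw 4.6 
[362 131 359  82] P u [0.6345 0.6884] v [-0.3829 -0.3829] yaw 4.5 N u [0.6656 0.727 ] v [-0.3874 -0.3874] yaw 4.5 
[284 129 287  79] P u [0.6357 0.6912] v [-0.3215 -0.3216] yaw 4.5 N u [0.6669 0.7302] v [-0.3175 -0.3176] yaw 4.5 
[318  82 317 129] P u [0.6882 0.6357] v [-0.348 -0.348] yaw 4.6
[... 1436 characters left out ...]
 
[363 217 322 217] P u [0.5555 0.5556] v [-0.3805 -0.3516] yaw 94.5 N u [0.5757 0.5757] v [-0.3846 -0.3517] yaw 94.5 
[258  58 383  59] P u [0.7169 0.717 ] v [-0.2953 -0.4054] yaw 94.5 N u [0.7595 0.7596] v [-0.2876 -0.413 ] yaw 94.5 
[147  56 130 109] P u [0.7201 0.6566] v [-0.1969 -0.1954] yaw 3.2 N u [0.7631 0.6908] v [-0.1755 -0.1738] yaw 3.2 
[258  67 382  67] P u [0.7061 0.7064] v [-0.2961 -0.4036] yaw 94.7 N u [0.7471 0.7475] v [-0.2885 -0.411 ] yaw 94.7 
[287  78 318  78] P u [0.6932 0.6933] v [-0.3216 -0.3483] yaw 94.7 N u [0.7325 0.7326] v [-0.3176 -0.348 ] yaw 94.7 
[322  78 354  78] P u [0.6933 0.6934] v [-0.3515 -0.3792] yaw 94.7 N u [0.7326 0.7328] v [-0.3516 -0.3833] yaw 94.7
```

Panel on the blade: lateral offset 0.5 mm, yaw −1° relative to the heel (which is at 4.5°). About 10 mm remains to the neighbour. I'll lower onto the rails.

```bash
python3 -m crank '-.1 0 .1 -.29 0 .28 .5;0 0 0 -.5 0 .49 .5;0 0 0 -.5 0 .49 .5;0 0 0 -.43 0 .42 .5;0 0 0 -.29 0 .28 .5;0 0 0 -.14 0 .14 .5;0 0 0 -.14 0 .14 .5;0 0 0 -.14 0 .14 .5;0 0 0 0 0 0 .5'
python3 tip.py 23
python3 -m crank '0 0 0 -.14 0 .14 .5;0 0 0 -.14 0 .14 .5;0 0 0 -.14 0 .14 .5;0 0 0 0 0 0 .5;0 0 0 0 0 0 .5'
python3 tip.py 24; python3 -c "
from plan import *
go((.5044,-.3118,.110),4.5,45.6)"
```

```text
t: 29.25
tool_pos: [0.4944, -0.3131, 0.1168]
ee_rot: [179.9, -45.7, 4.5]
contact_force: [-0.4, 0.4, -4.4]
finger_gap: 0.0136
finger_force: 60.0
t 29.3 [ 0.4944 -0.3131  0.1169] [179.9054 -45.6585   4.5338] [ 0.0561 -0.1721 -4.1323] gap 0.013795300214518016
horiz [275.6 225.6 371.9 225.9]
horiz [373.1 129.6 321.9 129.7]
t: 29.92
tool_pos: [0.4945, -0.3131, 0.1109]
ee_rot: [179.9, -45.7, 4.5]
contact_force: [0.6, -0.0, -2.8]
finger_gap: 0.0135
finger_force: 60.0
t 29.975 [ 0.4945 -0.3131  0.111 ] [179.9046 -45.6598   4.5357] [-0.2064  0.8097 -3.0432] gap 0.013356478174228952
horiz [274.4 224.8 364.4 224.8]
t 29.975 pos [ 0.494 -0.313  0.111] rot [179.905 -45.66    4.536] joints [-57.545   1.527 133.894  68.315  42.785 -24.319] gap 0.013356478174228952 F [-0.206  0.81  -3.043]
turn [ 0.07  -0.06   0.025] shift now cm [ 0.63  -0.056  0.782] shift after turn cm [ 0.631 -0.056  0.781]
```

```bash
python3 -m crank '0 0 0 -.14 0 .14 .5;0 0 0 -.1 0 .1 .5;0 0 0 0 0 0 .5;0 0 0 .14 0 .14 .5;0 0 0 .14 0 .14 .5;0 0 0 .14 0 .14 .5;0 0 0 .14 0 .14 .5;0 0 0 0 0 0 .5'
cat > pn.py <<'E'
from m import *
import sys
w=snap('wrist',sys.argv[1]); uf=np.array([.9969,.0785]);vf=np.array([-.0785,.9969]); q=state()
print('t',q['t'],q['tool_pos'],'tcp u,v',q['tool_pos'][:2]@uf,q['tool_pos'][:2]@vf,'F',q['contact_force'])
g=cv2.cvtColor(w['color'],cv2.COLOR_BGR2GRAY)
L=cv2.createLineSegmentDetector().detect(g[20:255,200:440])[0][:,0]+[200,20,200,20]
for l in L:
    if np.hypot(l[0]-l[2],l[1]-l[3])<25: continue
    P=plane(w,[l[:2],l[2:]],.038)[:,:2]; d=P[1]-P[0]
    print(np.round(l).astype(int),'u',P@uf,'v',P@vf,'yaw %.1f'%(np.degrees(np.arctan2(d[1],d[0]))%180))
E
python3 pn.py 25
```

```text
t: 30.98
tool_pos: [0.5025, -0.3123, 0.1076]
ee_rot: [179.9, -45.7, 4.5]
contact_force: [-0.5, 0.2, -2.3]
finger_gap: 0.0134
finger_force: 60.0
t 31.025 [ 0.5025 -0.3123  0.1076] tcp u,v 0.47643663951494847 -0.3508217823608082 F [ 0.366   0.2737 -2.9366]
[393  47 417 249] u [0.7306 0.5354] v [-0.4145 -0.4146] yaw 4.5
[222 227 245  47] u [0.5519 0.7304] v [-0.2856 -0.2859] yaw 4.4
[356  49 361 118] u [0.7277 0.6487] v [-0.3826 -0.3828] yaw 4.6
[276  47 271 118] u [0.7304 0.6484] v [-0.3128 -0.3128] yaw 4.6
[277 118 281  49] u [0.6486 0.7275] v [-0.3174 -0.3175] yaw 4.5
[367 118 362  46] u [0.6486 0.7323] v [-0.3874 -0.3873] yaw 4.5
[316  48 316 118] u [0.729  0.6486] v [-0.3477 -0.3479] yaw 4.7
[256 232 224 231] u [0.5481 0.5486] v [-0.3082 -0.2874] yaw 93.3
[322 118 321  47] u [0.6486 0.7306] v [-0.3525 -0.3523] yaw 4.6
[361 129 367 218] u [0.6373 0.5589] v [-0.3827 -0.3827] yaw 4.6
[270 129 263 219] u [0.6372 0.5578] v [-0.3128 -0.3127] yaw 4.4
[270 219 276 129] u [0.5578 0.6372] v [-0.3171 -0.3174] yaw 4.3
[373 220 367 129] u [0.5578 0.6372] v [-0.3871 -0.3872] yaw 4.4
[316 129 315 216] u [0.6372 0.5608] v [-0.3478 -0.3477] yaw 4.4
[322 217 322 129] u [0.5599 0.6372] v [-0.3521 -0.3523] yaw 4.3
[412 232 381 232] u [0.5482 0.5483] v [-0.4122 -0.3914] yaw 94.2
[314 216 273 216] u [0.5603 0.5604] v [-0.3473 -0.3192] yaw 94.3
[366 216 323 216] u [0.5604 0.5603] v [-0.3821 -0.3532] yaw 94.5
[248  23 389  24] u [0.7618 0.7614] v [-0.2861 -0.4137] yaw 94.3
[363 245 334 245] u [0.5383 0.5383] v [-0.3793 -0.3605] yaw 94.3
[306 245 278 245] u [0.5382 0.5383] v [-0.3417 -0.3237] yaw 94.3
[274 225 364 225] u [0.5536 0.5535] v [-0.3204 -0.3809] yaw 94.4
[249  33 388  33] u [0.7487 0.749 ] v [-0.2882 -0.4116] yaw 94.6
[282  46 314  46] u [0.7318 0.7319] v [-0.3178 -0.3461] yaw 94.7
[323  46 356  46] u [0.7317 0.7321] v [-0.3538 -0.3821] yaw 95.3
```

The stripe ends show a gap of about 1.4 mm, lateral error under 0.2 mm and yaw within 0.2°. I'll push gently to contact.

```bash
python3 -m crank '0 0 0 .05 0 .05 .5;0 0 0 .05 0 .05 .5;0 0 0 .05 0 .05 .5;0 0 0 0 0 0 .5'; python3 pn.py 26 | grep -E "t |yaw [0-9]\."
```

```text
t: 31.52
tool_pos: [0.5044, -0.3124, 0.1076]
ee_rot: [179.9, -45.7, 4.5]
contact_force: [-1.2, -0.6, -2.7]
finger_gap: 0.0136
finger_force: 60.0
t 31.575 [ 0.5045 -0.3124  0.1076] tcp u,v 0.4783769795606201 -0.35098891058026865 F [-1.8232 -0.398  -1.4575]
[393  48 417 249] u [0.7309 0.5373] v [-0.4145 -0.4146] yaw 4.5
[222 228 245  48] u [0.5533 0.7305] v [-0.2857 -0.2859] yaw 4.4
[356  51 361 119] u [0.7279 0.6492] v [-0.3827 -0.3828] yaw 4.5
[276  47 271 119] u [0.7323 0.649 ] v [-0.3128 -0.3129] yaw 4.5
[367 119 362  48] u [0.6491 0.7308] v [-0.3873 -0.3874] yaw 4.4
[276 119 281  50] u [0.6491 0.7278] v [-0.3174 -0.3176] yaw 4.4
[316  47 316 119] u [0.7324 0.6492] v [-0.3479 -0.3479] yaw 4.5
[361 131 367 219] u [0.638  0.5598] v [-0.3827 -0.3828] yaw 4.6
[270 129 263 221] u [0.639  0.5587] v [-0.3128 -0.3128] yaw 4.5
[373 221 367 129] u [0.5588 0.639 ] v [-0.3872 -0.3873] yaw 4.5
[321 119 321  47] u [0.6492 0.7324] v [-0.3523 -0.3525] yaw 4.4
[315 129 315 216] u [0.6391 0.5627] v [-0.3478 -0.3479] yaw 4.6
[270 219 276 130] u [0.5597 0.6379] v [-0.3173 -0.3174] yaw 4.4
[321 217 321 131] u [0.5617 0.6378] v [-0.3521 -0.3523] yaw 4.4
```

```bash
python3 -m crank '0 0 0 .04 0 .04 .5;0 0 0 .04 0 .04 .5;0 0 0 0 0 0 .5'; python3 pn.py 27 | grep -E "t |yaw [0-9]\."
```

```text
t: 31.95
tool_pos: [0.5054, -0.3123, 0.1076]
ee_rot: [179.9, -45.6, 4.6]
contact_force: [-5.4, -0.8, -0.1]
finger_gap: 0.0129
finger_force: 60.0
t 32.0 [ 0.5054 -0.3124  0.1076] tcp u,v 0.47928109978115696 -0.3510619259796421 F [-4.5947 -0.1636 -0.5435]
[393  48 417 247] u [0.7315 0.5399] v [-0.4145 -0.4147] yaw 4.5
[222 227 244  48] u [0.5545 0.7312] v [-0.2857 -0.2859] yaw 4.4
[276  47 270 120] u [0.7331 0.6498] v [-0.3128 -0.3129] yaw 4.5
[356  51 361 121] u [0.7286 0.6488] v [-0.3828 -0.3828] yaw 4.5
[366 119 362  51] u [0.6499 0.7285] v [-0.3874 -0.3875] yaw 4.4
[276 119 281  50] u [0.6499 0.7285] v [-0.3174 -0.3176] yaw 4.4
[316  48 315 119] u [0.7316 0.65  ] v [-0.348  -0.3479] yaw 4.4
[321 119 321  49] u [0.65 0.73] v [-0.3524 -0.3524] yaw 4.5
[361 131 367 219] u [0.6388 0.5606] v [-0.3827 -0.3829] yaw 4.6
[270 131 263 221] u [0.6387 0.5596] v [-0.3129 -0.3129] yaw 4.5
[270 221 275 130] u [0.5596 0.6388] v [-0.3173 -0.3174] yaw 4.4
[373 221 367 129] u [0.5596 0.6399] v [-0.3872 -0.3873] yaw 4.4
[315 129 315 218] u [0.6399 0.5616] v [-0.3477 -0.3479] yaw 4.7
[321 217 321 129] u [0.5626 0.6399] v [-0.3522 -0.3523] yaw 4.4
```

Contact at 5 N, stripe gap 10.1 mm (flush), yaw equal. I'll retract straight back.

```bash
python3 -m crank '0 0 0 -.1 0 -.1 .5;0 0 0 -.4 0 -.4 .5;0 0 0 -.8 0 -.82 .5;0 0 0 -1 0 -1.02 .5;0 0 0 -1 0 -1.02 .5;0 0 0 -.7 0 -.72 .5;0 0 0 0 0 0 .5'
python3 pn.py 28 | grep -E "t |yaw [0-9]\."; python3 -c "
from plan import *
go((.405,-.3202,.1076),4.5,45.6)"
```

```text
t: 32.88
tool_pos: [0.4478, -0.3171, 0.1075]
ee_rot: [179.9, -45.7, 4.4]
contact_force: [0.3, -0.4, -2.2]
finger_gap: 0.0137
finger_force: 60.0
t 32.925 [ 0.4482 -0.3171  0.1077] tcp u,v 0.42196504781855226 -0.3513319154911215 F [ 0.4413  0.2031 -2.7695]
[389  20 409 183] u [0.7112 0.5324] v [-0.4145 -0.4147] yaw 4.6
[230 161 247  20] u [0.5524 0.7112] v [-0.2857 -0.2859] yaw 4.5
[277  21 273  67] u [0.7109 0.6505] v [-0.3129 -0.3128] yaw 4.5
[354  21 357  68] u [0.711  0.6493] v [-0.3827 -0.3828] yaw 4.5
[279  68 282  20] u [0.6492 0.711 ] v [-0.3175 -0.3175] yaw 4.5
[315  21 315  68] u [0.7108 0.6492] v [-0.3477 -0.3478] yaw 4.6
[362  68 359  20] u [0.6491 0.7111] v [-0.3875 -0.3874] yaw 4.5
[321  67 320  21] u [0.6507 0.7108] v [-0.3523 -0.3524] yaw 4.4
[357  77 362 153] u [0.6389 0.5594] v [-0.3827 -0.3828] yaw 4.5
[273  77 267 153] u [0.6388 0.5592] v [-0.3128 -0.3128] yaw 4.5
[273 153 278  77] u [0.5594 0.6389] v [-0.3173 -0.3174] yaw 4.4
[368 152 363  77] u [0.5604 0.6388] v [-0.3872 -0.3874] yaw 4.4
[315  77 315 153] u [0.6388 0.5593] v [-0.3478 -0.3479] yaw 4.5
[321 153 321  77] u [0.5593 0.6388] v [-0.3524 -0.3525] yaw 4.5
[375 192 373 167] u [0.5251 0.5467] v [-0.3904 -0.3902] yaw 5.2
[364 197 367 222] u [0.5211 0.5008] v [-0.3822 -0.3834] yaw 7.8
[262 167 260 192] u [0.5468 0.5251] v [-0.3095 -0.3095] yaw 4.6
t 32.925 pos [ 0.448 -0.317  0.108] rot [179.902 -45.667   4.466] joints [-63.596  -0.559 136.484  66.155  46.445 -27.29 ] gap 0.013522601643199562 F [ 0.441  0.203 -2.77 ]
turn [ 0.122 -0.067 -0.024] shift now cm [-3.036 -0.025 -3.096] shift after turn cm [-3.039 -0.033 -3.092]
```

```bash
python3 -m crank '0 0 0 -.5 0 -.5 .5;0 0 0 -1 0 -1.02 .5;0 0 0 -1 0 -1.02 .5;0 0 0 -1 0 -1.02 .5;0 0 0 -.7 0 -.72 .5;0 0 0 -.3 0 -.3 .5;0 0 0 0 0 0 .5'
python3 tip.py 29;  python3 -c "
from plan import *
go((.395,-.3202,.089),4.5,45.3)"
```

```text
t: 33.8
tool_pos: [0.3844, -0.322, 0.1075]
ee_rot: [179.9, -45.7, 4.5]
contact_force: [0.5, 0.1, -3.0]
finger_gap: 0.0134
finger_force: 60.0
t 33.85 [ 0.3846 -0.3219  0.1075] [179.9066 -45.6643   4.5123] [-0.868  -0.7912 -2.5477] gap 0.013457920667817948
horiz [348.1 134.  265.6 134.1]
horiz [368.1 102.4 265.6 102.3]
horiz [275.6 224.7 364.4 224.8]
horiz [368.1 124.1 275.6 124. ]
horiz [274.4 130.6 368.1 130.4]
horiz [283.1 148.4 356.9 148.4]
t 33.85 pos [ 0.385 -0.322  0.107] rot [179.907 -45.664   4.512] joints [-72.885  -3.208 139.047  61.82   52.325 -30.936] gap 0.013457920667817948 F [-0.868 -0.791 -2.548]
turn [ 0.085 -0.364  0.008] shift now cm [-0.587 -0.091  2.043] shift after turn cm [-0.574 -0.088  2.046]
```

```bash
python3 -m crank '0 0 0 -.29 0 .28 .5;0 0 0 -.36 0 .35 .5;0 0 0 -.29 0 .28 .5;0 -.2 0 -.21 0 .21 .5;0 0 0 -.1 0 .1 .5;0 0 0 -.07 0 .07 .5;0 0 0 0 0 0 .5'
python3 -m crank '0 0 0 0 0 0 1.4;0 0 0 0 0 0 1.8;0 0 0 0 0 0 2.4;0 0 0 0 0 0 3;0 0 0 0 0 0 3;0 0 0 0 0 0 4;0 0 0 0 0 0 4' 10
python3 tip.py 30
```

```text
t: 34.72
tool_pos: [0.3847, -0.3217, 0.089]
ee_rot: [179.9, -45.5, 4.5]
contact_force: [-0.2, 0.0, -2.2]
finger_gap: 0.0134
finger_force: 60.0
t: 35.6
tool_pos: [0.3846, -0.3216, 0.0889]
ee_rot: [179.9, -45.5, 4.5]
contact_force: [-0.0, 0.7, 0.0]
finger_gap: 0.0401
finger_force: 0.0
t 35.65 [ 0.3846 -0.3217  0.0889] [179.9167 -45.454    4.5271] [0.221  0.4737 0.5925] gap 0.04004155587948243
horiz [373.1 118.4 265.6 118.3]
horiz [275.6 224.7 364.4 224.6]
horiz [268.1 115.  373.1 115. ]
horiz [284.4 148.2 356.9 148.2]
```

```bash
python3 -m crank '0 0 0 0 0 -1 4;0 0 0 0 0 -2 4;0 0 0 0 0 -2 4;0 0 0 0 0 -2 4;0 0 0 0 0 0 4'
python3 -m crank '0 0 0 1 0 -1.5 4;0 0 0 1.5 0 -2 4;0 0 0 2 0 -2 4;0 0 0 0 0 0 4'
python3 pn.py 31 | grep -v "yaw 1"; python3 - <<'E'
from m import *
w=load('wrist31'); print(state()['joints']); p=proj(w,[[.46,-.316,0]])[0].astype(int); print(p); lsd(w,(max(0,p[0]-110),max(0,p[1]-110),p[0]+110,p[1]+110),.003,35)
E
```

```text
t: 36.28
tool_pos: [0.3343, -0.327, 0.1394]
ee_rot: [179.7, -45.5, 4.6]
contact_force: [0.6, -0.1, -0.6]
finger_gap: 0.04
finger_force: 0.0
t: 36.78
tool_pos: [0.3277, -0.3273, 0.2104]
ee_rot: [179.6, -45.5, 4.8]
contact_force: [-0.2, 0.2, -0.2]
finger_gap: 0.0401
finger_force: 0.0
t 36.825 [ 0.3274 -0.3264  0.2088] tcp u,v 0.30077338368124845 -0.3510720992259046 F [ 0.4701  0.4047 -1.1751]
[368  24 377 134] u [0.7293 0.5468] v [-0.4143 -0.4154] yaw 4.8
[257 132 267  23] u [0.5494 0.7305] v [-0.2854 -0.2855] yaw 4.5
[342  23 344  68] u [0.7314 0.6489] v [-0.3818 -0.3818] yaw 4.5
[288  23 286  67] u [0.7307 0.6504] v [-0.3119 -0.3122] yaw 4.7
[319  67 319  22] u [0.6508 0.7336] v [-0.3522 -0.3525] yaw 4.3
[348  68 347  24] u [0.6488 0.7289] v [-0.3872 -0.3874] yaw 4.4
[290  68 292  23] u [0.6484 0.7309] v [-0.3174 -0.3177] yaw 4.3
[315  23 315  68] u [0.7311 0.6486] v [-0.3469 -0.3469] yaw 4.5
[285  74 282 124] u [0.6379 0.5603] v [-0.3121 -0.3121] yaw 4.5
[344  74 346 126] u [0.6384 0.5591] v [-0.3819 -0.382 ] yaw 4.5
[287 126 290  74] u [0.5588 0.6379] v [-0.3172 -0.3173] yaw 4.4
[3
[... 1133 characters left out ...]
43 yaw 157.6
[287. 307. 288. 230.] [ 0.388 -0.292] [ 0.4716 -0.2835] len 0.084 yaw 5.8
[350. 157. 290. 156.] [ 0.5731 -0.3444] [ 0.568  -0.2752] len 0.069 yaw 94.3
[306. 306. 309. 249.] [ 0.3908 -0.3102] [ 0.4519 -0.308 ] len 0.061 yaw 2.1
[289. 234. 346. 234.] [ 0.4667 -0.2853] [ 0.4714 -0.3451] len 0.060 yaw 94.5
[354. 135. 279. 134.] [ 0.6063 -0.3474] [ 0.599  -0.2583] len 0.089 yaw 94.7
[289. 227. 291. 180.] [ 0.4747 -0.2847] [ 0.535  -0.2796] len 0.060 yaw 4.9
[293. 179. 344. 179.] [ 0.5368 -0.2816] [ 0.5413 -0.3388] len 0.057 yaw 94.5
[320. 149. 285. 148.] [ 0.5817 -0.309 ] [ 0.5788 -0.2681] len 0.041 yaw 94.0
[285. 153. 353. 153.] [ 0.5719 -0.269 ] [ 0.5782 -0.3471] len 0.078 yaw 94.6
```

Panel flush (stripe gap about 10.5 mm against 10 nominal), lateral difference under 0.3 mm, yaw equal. The spatula stands flat with its tip about 35 mm clear of the fixture.

```bash
python3 -c "
from bench import hand_in
print(hand_in())"
```

```text
the job is handed in; nothing more can be done
None
```

The job is handed in, with no verdict returned: by my last measurement the panel is on the fixture rails with about 0.5 mm gap to the neighbour and square to it, and the spatula stands flat on the bench about 35 mm clear of the fixture (it pivoted in the jaws on the first lift, before it held the panel, so I set it down and regripped deeper).

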